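# Ready the laser level: clear its line, free its pendulum, aim it

## Robot

A 6-joint arm with a two-finger parallel gripper is mounted at the origin on the work surface. World frame = base frame: x ahead of the robot, y to its left, z up, the work surface at z = 0. Lengths are in m, angles in rad, forces in N, time in s.
With the tool pointing down it reaches from about 0.2 to 0.875 m from the base axis. Payload 3.4 kg.
Tool frame: the origin (TCP) lies midway between the tips of the shut fingers; the grasp point (between the pads) lies 19 mm behind it; z points along the fingers, y is the line along which they close (so a half turn about z gives the same grasp; the last joint's range is limited). The gripper opens to 94 mm and grips with 3 to 60 N. Pads are 16 mm wide; open, the fingers measure 119 mm over their backs; the gripper's body (75 mm by 177 mm) begins 78 mm behind the grasp point.
Start: joints at [1.217, 0.276, 1.505, -0, 1.361, -0.121], TCP at [0.133, 0.56, 0.205] pointing down, gripper open.
Joint ranges: [-2.89, 2.89], [-0.75, 2.08], [0.22, 2.7], [-1.18, 4.32], [0.11, 2.71], [-2.7, 2.7]. Speed limits (rad/s): [2.57, 2.57, 3.14, 3.14, 3.14, 3.14].

## Interface

Orientations are given as a rotation vector (axis times angle).
In Python, from workcell import status, viewer, robot gives the robot as it stands. The module is installed in compiled form; this text tells all that it offers.
- The arm moves only by the tool servo_tool, never from a script. Its argument "targets" is a list of rows, each a list of 7 numbers: the closure, from 0 (fully open) to 1 (shut), then the shift along the tool's x, y, z in cm, then the turn, a rotation vector about the tool's x, y, z in degrees. In form: [[claw, tx, ty, tz, rx, ry, rz], ...]. A call has 1 to 20 rows; each row shifts and turns the commanded pose from where the row before left it, along the tool's axes as they then stand; what a row does not reach is not made up. A row lasts 1/10 s, in which the tool goes at most 50 mm and 8.59 degrees, less where a joint would pass 70% of its speed; a pose out of reach is approached as far as the arm can. A call with a gripper value outside its range is refused whole. The fingers move at their own pace and stop on an object; "grip_force" is the grip in N (left out, the last holds). Time passes only in rows, so rows that do not move let the fingers close. It gives the time, the measured TCP pose, the force, the opening and the grip force at its end, in the units of the state.
- status.read_state(): the state, without advancing time (a new reading comes with each control period).
- viewer.snapshot(name): name is "scene" or "top"; returns (picture, depth): 480x640x3 uint8, red, green, blue; 480x640 float32, m along the optical axis (not along the pixel's ray), 0 where there is no reading.
- viewer.calibration(name): a dict with "K" (3x3 intrinsics, pixels), "xyz" and "attitude" of the camera in the world. Camera axes: x right, y up, looking along -z (the intrinsics and any distortion apply to the point x, -y, -z); pixel columns grow to the right and rows downward; lengths in m; the calibration is good to about 2 mm. A picture is of the moment at which its call begins. calibration takes no time and is no camera call.
- robot.close_job(): hands the job in; it is judged then, once.
The state is a dict: "clock": time; "joints": joint angles; "joint_vel": joint speeds; "tau": joint torques, N m; "position": TCP position; "tcp_rot": TCP orientation; "contact_force": force on the tool from outside, world axes, zero at the start; "moment": the same for the moment, N m; "gripper_width": opening from 0.0 (shut) to 1.0 (fully open); "finger_force": force on a finger pad.
Only numpy, scipy, OpenCV 4.12 (cv2) and the standard library are available. Lean on these libraries where they do the work, as an engineer would, in place of code of your own. Each camera call takes 0.05 s, during which the arm holds its last target. There are 200 camera calls.

## Task

Get the laser level ready to throw its line onto the pegboard: clear the way in front of it by standing the cup on the cork coaster and putting the padlock in the wooden tray, then push the pendulum lever on its top forward through the middle notch and on over the stiffer detent into the last notch, where the pendulum floats free. Finally turn the fine-aim knob until the pointer stands on the long zero line, and leave the lever in its float notch. Do not shift the other things on the shelf or tip the cup over.

Things in the scene. Friction and masses are not known exactly. Their poses are not given: they have to be found in the camera images.
- laser_base: Dark steel foot of the laser level, screwed to the shelf: a disc 132 mm across with a graduated ring on top, 27 mm above the shelf, and an arm with the fine-aim knob. Origin on the vertical turning axis, at shelf height. Its +y is the beam direction (to the pegboard on the left), its +x goes to the zero line; the knob stands 125 mm along -y. Yaw within about 0.12 rad of the world.
- laser_head (a joint): Turn of the laser head on its foot, rad, positive counter-clockwise from above, 0 = pointer exactly on the zero line, limits -0.45 and 0.45; starts at 0.12 to 0.30. The head is a grey box 70 mm across x 90 mm along the beam, from 36 to 136 mm above the shelf, with rubber corners, dark window in front (+y), battery door behind.
- zero_line (a point): Outer end of the zero line on the graduated ring: the one long thick dark line (15 x 2.4 mm), on the side of the foot away from the robot, 62 mm from the turning axis; the other graduations, every 5 degrees, are short and thin.
- pointer_tip (a point): Tip of the black arrow-shaped pointer on the foot of the head, 62 mm from the turning axis, 3 mm above the ring; turns with the head. On the mark when it is within about 2 mm of the zero line (0.035 rad).
- aim_knob (a joint): Turn of the fine-aim knob about its vertical axis, rad, positive counter-clockwise from above, limits -1.8 and 1.8. Geared: turning the knob 4 rad turns the head 1 rad in the SAME sense, so the knob has to be turned clockwise by 4 times the head's reading. It stays where it is left; it turns with about 0.06 N m.
- knob_grip (a point): On the axis of the fine-aim knob: a fluted black cylinder 33 mm across, from 34 to 62 mm above the shelf, on a boss 48 mm across and 26 mm high. This point is 50 mm above the shelf, the height to grip it. 80 mm from the back of the head's box.
- float_lever (a joint): Swing of the pendulum lever in its gate on top of the head, rad: 0 = off (leaning back, to the head's -y, by 0.44), 0.27 to 0.47 = middle notch (on, locked), 0.87 = last notch (floats free, leaning forward 0.43), stop at 0.88. Soft detent (about 3 N at the ball) before the middle notch; stiffer one (about 10 N, hardest near 0.6, crest near 0.68) before the last, into which it then snaps and stays.
- lever_ball (a point): Centre of the black ball, 19 mm across, on the lever's end (7 mm rod). It swings in the vertical plane of the head's y axis, 85 mm about a pivot on the turning axis 115 mm above the shelf: 192 mm high and 36 mm behind the turning axis at off, 200 mm high when upright, 192 mm high and 36 mm in front in the last notch.
- cup: Teal ceramic cup without a handle, 80 mm high, 62 mm across at the rim, tapering slightly to the foot, standing in front of the laser window. Origin at the centre of its underside.
- padlock: Steel padlock standing upright in front of the laser, beyond the cup: body 50 mm (its x) x 20 mm (its y) x 40 mm high, shackle of 8 mm bar 40 mm wide over it, total height 73 mm. 0.26 kg. Origin at the centre of its underside.
- coaster: Round cork coaster 100 mm across, 6 mm thick, fixed. Origin at the centre of its underside. Coaster and tray may change sides.
- tray: Dark wooden catch-all tray 130 mm (its x) x 120 mm (its y), rim 24 mm high, walls 6 mm, floor 6 mm thick, open on top, fixed. Origin at the centre of its underside.
- hairbrush: Wooden hair brush lying bristles down, 170 mm long, 52 mm wide, 32 mm high, between robot and laser. Leave it.
- deodorant: Aluminium can 48 mm across, 150 mm high. Leave it.
- gel_jar: Clear jar with black cap, 60 mm across, 50 mm high. Leave it.
- tape_measure: Grey tape measure lying flat, 66 x 62 x 34 mm. Leave it.
- screwdriver: Screwdriver 180 mm long, lying. Leave it.
- screw_carton: Cardboard box 70 x 45 x 30 mm. Leave it.
- cream_tub: White tub 64 mm across, 45 mm high. Leave it.

How it is judged:
By the outcome, as a careful person would: the job done as asked, in the order asked, and still so for the second after the job is handed in, with the robot touching nothing.
It also fails if it takes over 72 s, if anything falls off the work surface, if the arm or the gripper's body presses on something with over 40 N, if the wrist force passes 120 N, or if a joint passes its speed limit or range.

## Working session

There is one attempt and no reset: what is moved stays moved. The work goes in short steps, Python scripts to look and compute and a tool call to move; the robot and the scene stay as the last step left them, time stands still between calls to the robot, and variables do not carry over. Pictures are saved under pics/ and viewed, at most 10 in all, crops included, and the job is handed in when it is done.

Besides the shell and the picture viewer there is one more tool, called after "Call:" by a JSON object that holds its "fn" and its "kwargs", one argument or row to a line. servo_tool: Moves the arm, as the interface text tells. Its arguments: {"type":"object","properties":{"targets":{"type":"array","items":{"type":"array","items":{"type":"number"}}},"grip_force":{"type":"number"}},"required":["targets"]}

```bash
mkdir -p pics; ls; python3 - <<'E'
from workcell import status, viewer, robot
import cv2, numpy as np
for n in("scene","top"):
    p,d=viewer.snapshot(n); cv2.imwrite(f"pics/{n}0.png",p[:,:,::-1]); np.savez(f"{n}0.npz",p=p,d=d)
    print(n,viewer.calibration(n))
print(status.read_state())
E
```

```text
pics
scene {'K': array([[433.09780299,   0.        , 314.23706387],
       [  0.        , 433.09780299, 235.39746044],
       [  0.        ,   0.        ,   1.        ]]), 'xyz': array([1.08333605, 0.04746362, 0.85473937]), 'attitude': array([0.47803374, 0.50937591, 1.56711254])}
top {'K': array([[593.44792521,   0.        , 313.44846601],
       [  0.        , 593.44792521, 237.60056794],
       [  0.        ,   0.        ,   1.        ]]), 'xyz': array([0.48777287, 0.00223256, 1.48015608]), 'attitude': array([ 0.04631541, -0.04919117, -1.55045779])}
{'clock': 0.1, 'joints': array([ 1.21700159e+00,  2.76506234e-01,  1.50597713e+00, -2.17695055e-05,
        1.36070340e+00, -1.21010422e-01]), 'joint_vel': array([-0.00179734,  0.00044389, -0.00350283, -0.00173048, -0.00082346,
        0.00024287]), 'tau': array([ 1.93381486e-03, -4.05450475e+01, -2.37779117e+01,  7.02784932e-02,
        2.98880995e-02, -5.45496380e-05]), 'position': array([0.13248983, 0.55901323, 0.20471751]), 'tcp_rot': array([-3.64783357e-01, -3.11998495e+00,  2.44138757e-03]), 'contact_force': array([-0.34920692,  0.36704397,  0.26223623]), 'moment': array([ 0.0448673 ,  0.00763537, -0.09285767]), 'finger_force': 0.0, 'gripper_width': 1.0037505853609845}
```

View pics/top0.png

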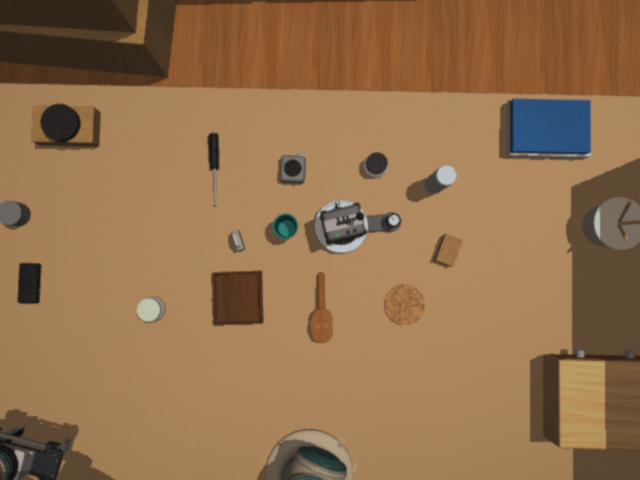

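View pics/scene0.png

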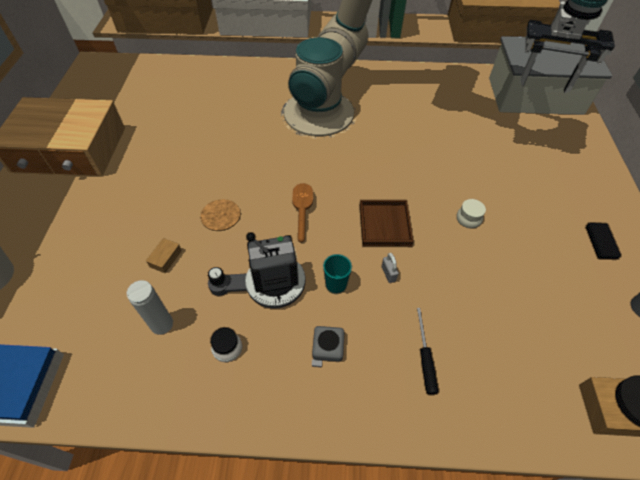

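The top view shows the cup at (285,226), padlock (237,240), tray (238,298), coaster (404,305), ring (341,227) and knob (392,221). In the scene view the ring centre is at about (275,280).

```bash
cat > h.py <<'E'
import numpy as np, cv2
from scipy.spatial.transform import Rotation as R
from workcell import status, viewer, robot
def snap(n):
    return viewer.snapshot(n)
def cam(n):
    c=viewer.calibration(n); return c["K"],np.array(c["xyz"]),R.from_rotvec(c["attitude"]).as_matrix()
def cast(n,uv,z):
    K,o,A=cam(n); uv=np.atleast_2d(uv).astype(float)
    r=np.c_[(uv[:,0]-K[0,2])/K[0,0],-(uv[:,1]-K[1,2])/K[1,1],-np.ones(len(uv))]@A.T
    return o+r*((z-o[2])/r[:,2])[:,None]
def cloud(n,d):
    K,o,A=cam(n); v,u=np.mgrid[:480,:640]
    P=np.stack([(u-K[0,2])/K[0,0]*d,-(v-K[1,2])/K[1,1]*d,-d],-1)@A.T+o
    P[d==0]=np.nan; return P
def proj(n,P):
    K,o,A=cam(n); q=(np.atleast_2d(P)-o)@A
    return np.c_[K[0,0]*q[:,0]/-q[:,2]+K[0,2],K[1,1]*-q[:,1]/-q[:,2]+K[1,2]]
def circ(p):
    A=np.c_[2*p,np.ones(len(p))]; s=np.linalg.lstsq(A,(p**2).sum(1),rcond=None)[0]
    return s[:2],np.sqrt(s[2]+s[:2]@s[:2])
E
python3 - <<'E'
from h import *
np.set_printoptions(precision=4,suppress=True)
for n in("scene","top"):
    f=np.load(n+"0.npz");p=f["p"];P=cloud(n,f["d"]);hsv=cv2.cvtColor(p,cv2.COLOR_RGB2HSV)
    print(n,"table z",np.nanmedian(P[300:330,350:380,2]) )
    box=lambda x0,x1,y0,y1:(P[...,0]>x0)&(P[...,0]<x1)&(P[...,1]>y0)&(P[...,1]<y1)
    # approximate areas from top
    if n=="top":
        for k,uv in dict(cup=(285,226),pad=(237,240),tray=(238,298),coas=(404,305),ring=(341,227),knob=(392,221)).items(): print(k,cast(n,uv,.03)[0])
    teal=(hsv[...,0]>75)&(hsv[...,0]<100)&(hsv[...,1]>90)&box(.4,.65,-.05,.25)
    rim=P[teal&(P[...,2]>.074)][:,:2]; print("cup rim",rim.shape,rim.mean(0),cv2.minEnclosingCircle(rim.astype(np.float32)),"zmax",np.nanpercentile(P[teal][:,2],98))
    b=box(.44,.54,.13,.24)
    q=P[b&(P[...,2]>.015)&(P[...,2]<.09)]; print("pad",len(q),cv2.minAreaRect(q[:,:2].astype(np.float32)),q[:,2].max())
    q=P[b&(P[...,2]>.055)&(P[...,2]<.09)]; print(" shackle",len(q),cv2.minAreaRect(q[:,:2].astype(np.float32)))
    q=P[box(.26,.44,.08,.28)&(P[...,2]>.015)&(P[...,2]<.04)]; print("tray",len(q),cv2.minAreaRect(q[:,:2].astype(np.float32)),np.nanpercentile(q[:,2],95))
    m=(P[...,2]<.012)&box(.25,.42,-.31,-.12)&(hsv[...,1]>0); q=P[m&(P[...,2]>.0035)]; print("coaster",len(q),cv2.minAreaRect(q[:,:2].astype(np.float32)))
    q=P[box(.44,.62,-.12,.07)&(P[...,2]>.021)&(P[...,2]<.034)&(hsv[...,1]<60)&(hsv[...,2]>110)]; print("ring",len(q),cv2.minEnclosingCircle(q[:,:2].astype(np.float32)), circ(q[cv2.convexHull(q[:,:2].astype(np.float32),returnPoints=False)[:,0],:2]))
    q=P[box(.46,.58,-.19,-.09)&(P[...,2]>.05)&(P[...,2]<.075)]; print("knob",len(q),cv2.minEnclosingCircle(q[:,:2].astype(np.float32)),np.median(q[:,2]))
    q=P[box(.44,.62,-.12,.1)&(P[...,2]>.126)&(P[...,2]<.145)]; print("head top",len(q),cv2.minAreaRect(q[:,:2].astype(np.float32)))
    q=P[box(.44,.62,-.12,.1)&(P[...,2]>.175)&(P[...,2]<.22)]; print("ball",len(q),q.mean(0),q[:,2].max())
    u=proj(n,[[.5,0,.1]])[0].astype(int); w=90 if n=="scene" else 75
    c=p[max(u[1]-w,0):u[1]+w,u[0]-w:u[0]+w]; print("crop org",u-w)
    cv2.imwrite(f"pics/c_{n}.png",cv2.resize(c,(400,400),interpolation=cv2.INTER_CUBIC)[:,:,::-1])
a=[cv2.imread(f"pics/c_{n}.png") for n in("scene","top")]; cv2.imwrite("pics/c0.png",np.hstack(a))
E
```

```text
scene table z -0.0005241593339216366
cup rim (153, 2) [0.6022 0.0651] ((0.6006062626838684, 0.06702739745378494), 0.030422065407037735) zmax 0.08048500261559008
pad 182 ((0.48319798707962036, 0.19191665947437286), (0.04365915805101395, 0.11833972483873367), 22.535554885864258) 0.026672687158222685
 shackle 0 ((0.0, 0.0), (0.0, 0.0), 0.0)
tray 285 ((0.4019174575805664, 0.1819055825471878), (0.08050550520420074, 0.12096419185400009), 2.791137456893921) 0.024749346857739572
coaster 490 ((0.3377652168273926, -0.22074085474014282), (0.16404975950717926, 0.167326882481575), 87.25183868408203)
ring 13 ((0.5981485247612, -0.06575790047645569), 0.05737791210412979) (array([ 0.5977, -0.066 ]), np.float64(0.056743674251551))
knob 0 ((0.0, 0.0), 0.0) nan
head top 779 ((0.6001023650169373, -0.06972429156303406), (0.061612676829099655, 0.09201682358980179), 13.692654609680176)
ball 63 [ 0.6153 -0.0975  0.1947] 0.20434464003174768
crop org [218 130]
top table z -0.00033636380258061926
cup [0.6034 0.0707 0.03  ]
pad [0.5667 0.1873 0.03  ]
tray [0.4255 0.181  0.03  ]
coas [ 0.4165 -0.223   0.03  ]
ri
[... 409 characters left out ...]
), (0.07833230495452881, 0.12113268673419952), 1.2342236042022705) 0.028209966957990627
coaster 1069 ((0.3351283669471741, -0.21509259939193726), (0.1895613968372345, 0.1696779578924179), 89.81568908691406)
ring 394 ((0.5939314365386963, -0.06186573579907417), 0.06262143701314926) (array([ 0.603 , -0.0649]), np.float64(0.06164608336196129))
knob 3 ((0.5785771608352661, -0.10083144903182983), 0.004873345606029034) 0.07067693992785062
head top 803 ((0.5999471545219421, -0.06911427527666092), (0.06170560419559479, 0.09347078949213028), 12.965241432189941)
ball 54 [ 0.6134 -0.0976  0.1968] 0.20557130380062527
crop org [238 193]
  return _methods._mean(a, axis=axis, dtype=dtype,
  ret = ret.dtype.type(ret / rcount)
```

View pics/c0.png

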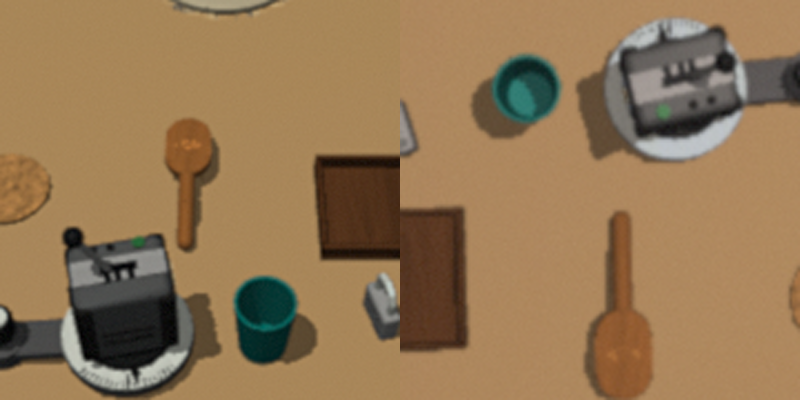

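The crops show a clear ring, head and pointer, with the lever leaning back and nothing hidden. My search boxes for the padlock, tray, coaster and knob were off, so I'll remeasure those.

```bash
python3 - <<'E'
from h import *
np.set_printoptions(precision=4,suppress=True)
mr=lambda q:cv2.minAreaRect(q[:,:2].astype(np.float32)) if len(q)>3 else None
for n in("scene","top"):
    f=np.load(n+"0.npz");p=f["p"];P=cloud(n,f["d"]);hsv=cv2.cvtColor(p,cv2.COLOR_RGB2HSV)
    Z=P[...,2];box=lambda x0,x1,y0,y1:(P[...,0]>x0)&(P[...,0]<x1)&(P[...,1]>y0)&(P[...,1]<y1)
    b=box(.51,.64,.13,.25)
    for lo,hi in((.012,.09),(.035,.045),(.05,.09)):
        q=P[b&(Z>lo)&(Z<hi)]; print(n,"pad",lo,len(q),mr(q),q[:,:2].mean(0),q[:,2].max())
    q=P[box(.34,.51,.09,.27)&(Z>.018)&(Z<.035)]; print("tray",len(q),mr(q))
    q=P[box(.36,.47,-.3,-.15)&(Z>.003)&(Z<.012)];print("coas z",len(q),mr(q))
    m=box(.34,.5,-.31,-.14)&(hsv[...,1]>0)
    q=P[box(.56,.68,-.25,-.15)&(Z>.052)&(Z<.072)]; print("knob",len(q),mr(q),np.median(q[:,2]),q[:,:2].mean(0))
    q=P[box(.56,.68,-.25,-.15)&(Z>.014)&(Z<.032)]; print("arm/boss",len(q),mr(q))
    print("col coaster,table",hsv[305,404],hsv[330,404], hsv[214,220])
    q=P[box(.36,.64,-.2,.1)&(Z>.01)&(Z<.05)&(P[...,0]<.5)]; print("brush",q[:,:2].min(0),q[:,:2].max(0))
    q=P[box(.44,.66,-.14,.1)&(Z>.02)&(Z<.034)]; print("ring",len(q),cv2.minEnclosingCircle(q[:,:2].astype(np.float32)))
    # coaster by edges: Canny hull vs table saturation
    K=p.astype(int); print(p[305,404],p[305,440])
E
```

```text
scene pad 0.012 320 ((0.5671064853668213, 0.1854562908411026), (0.050122685730457306, 0.021314850077033043), 20.644216537475586) [0.5719 0.1845] 0.07418992013869585
scene pad 0.035 132 ((0.5667468905448914, 0.18446916341781616), (0.04907836765050888, 0.01793139986693859), 23.45185089111328) [0.5694 0.1842] 0.04437566534402648
scene pad 0.05 74 ((0.5669234395027161, 0.1859586238861084), (0.03795791417360306, 0.007722290698438883), 20.33932876586914) [0.5699 0.1866] 0.07418992013869585
tray 463 ((0.42721864581108093, 0.18313908576965332), (0.13116802275180817, 0.12096419185400009), 2.7911376953125)
coas z 945 ((0.4182561933994293, -0.22598965466022491), (0.13519181311130524, 0.10351211577653885), 85.32373809814453)
knob 198 ((0.621117353439331, -0.19078919291496277), (0.033035408705472946, 0.031708598136901855), 9.261679649353027) 0.06191212227416143 [ 0.6232 -0.1905]
arm/boss 359 ((0.6222068071365356, -0.18058378994464874), (0.040995873510837555, 0.06677986681461334), 11.896890640258789)
col coaster,table [ 17 121 167] [ 17 120 168] [ 16 151 160]
brush [ 0.3603 -0.1983] [0.4932 0.001 
[... 601 characters left out ...]
2653217911720276, 0.18392357230186462), (0.12992042303085327, 0.12076509743928909), 2.775247097015381)
coas z 1208 ((0.4152754843235016, -0.2247467041015625), (0.10848885029554367, 0.1491313874721527), 1.0583173036575317)
knob 157 ((0.6207617521286011, -0.19023993611335754), (0.032433029264211655, 0.0320090726017952), 62.65532684326172) 0.061788772143571924 [ 0.6209 -0.1898]
arm/boss 252 ((0.621321439743042, -0.1811639964580536), (0.04482896625995636, 0.06253824383020401), 1.1959437131881714)
col coaster,table [ 14 147 160] [ 16 118 175] [ 16 116 174]
brush [ 0.3602 -0.199 ] [0.4927 0.0026]
ring 844 ((0.5676197409629822, -0.03000168688595295), 0.12766459584236145)
[160 112  68] [175 135  96]
```

Call:
{"fn": "servo_tool", "kwargs": {
  "targets": [
    [0, 0, 0, 0, 0, 0, 8.52],
    [0, 0, 0, 0, 0, 0, 8.52],
    [0, 0, 0, 0, 0, 0, 8.52],
    [0, 0, 0, 0, 0, 0, 8.52],
    [0, 0, 0, 0, 0, 0, 8.52],
    [0, 0, 0, 0, 0, 0, 8.52],
    [0, 0, 0, 0, 0, 0, 8.52],
    [0, 0, 0, 0, 0, 0, 8.52],
    [0, 0, 0, 0, 0, 0, 8.5]
  ],
  "grip_force": 15
}}

```text
clock: 1.0
position: [0.1325, 0.5592, 0.2049]
tcp_rot: [2.228, 2.214, -0.002]
contact_force: [-0.0, -0.7, -0.6]
gripper_width: 1.003
finger_force: 0.0
```

Call:
{"fn": "servo_tool", "kwargs": {
  "targets": [
    [0, -2.45, 2.34, 0, 0, 0, 0],
    [0, -2.45, 2.34, 0, 0, 0, 0],
    [0, -2.45, 2.34, 0, 0, 0, 0],
    [0, -2.45, 2.34, 0, 0, 0, 0],
    [0, -2.45, 2.34, 0, 0, 0, 0],
    [0, -2.45, 2.34, 0, 0, 0, 0],
    [0, -2.45, 2.34, 0, 0, 0, 0],
    [0, -2.45, 2.34, 0, 0, 0, 0],
    [0, -2.45, 2.34, 0, 0, 0, 0],
    [0, -2.45, 2.34, 0, 0, 0, 0],
    [0, -2.45, 2.34, 0, 0, 0, 0],
    [0, -2.45, 2.34, 0, 0, 0, 0],
    [0, -2.45, 2.34, 0, 0, 0, 0],
    [0, -2.45, 2.34, 0, 0, 0, 0],
    [0, -2.45, 2.34, 0, 0, 0, 0],
    [0, -2.45, 2.34, 0, 0, 0, 0],
    [0, -2.45, 2.34, 0, 0, 0, 0],
    [0, -2.45, 2.34, 0, 0, 0, 0],
    [0, -2.45, 2.34, 0, 0, 0, 0],
    [0, -2.45, 2.34, 0, 0, 0, 0]
  ]
}}

```text
clock: 3.0
position: [0.6012, 0.0684, 0.2049]
tcp_rot: [-2.221, -2.221, 0.001]
contact_force: [-0.3, 0.5, 0.4]
gripper_width: 0.998
finger_force: 0.0
```

```bash
cat >> h.py <<'E'
def go(x,y,z=None,yaw=None):
    """print tool-frame shift (cm) and turn (deg, about tool z) from the measured pose to a world target"""
    s=status.read_state(); A=R.from_rotvec(s["tcp_rot"]).as_matrix(); p=s["position"]
    t=np.array([x,y,p[2] if z is None else z]); cy=np.degrees(np.arctan2(A[1,1],A[0,1]))
    np.set_printoptions(precision=3,suppress=True)
    print("pos",p,"yaw",round(cy,2),"tilt",A[:2,2],"| shift cm",A.T@(t-p)*100,"rz",None if yaw is None else -(yaw-cy),"j",s["joints"],"F",s["contact_force"],"clk",s["clock"],"w",s["gripper_width"],"ff",s["finger_force"])
E
python3 - <<'E'
from h import *
go(.600,.068,.043,0)
f=np.load("top0.npz");hsv=cv2.cvtColor(f["p"],cv2.COLOR_RGB2HSV)
m=np.zeros((480,640),np.uint8); m[275:335,375:435]=(hsv[275:335,375:435,1]>133)
m=cv2.morphologyEx(m,cv2.MORPH_CLOSE,np.ones((5,5)));c=max(cv2.findContours(m,0,2)[0],key=cv2.contourArea)
w=cast("top",c[:,0],.006)[:,:2].astype(np.float32); print("coaster",cv2.minEnclosingCircle(w),circ(w),cv2.minAreaRect(w))
E
```

```text
pos [0.601 0.068 0.205] yaw -0.01 tilt [-0.001  0.   ] | shift cm [-0.043 -0.108 16.194] rz -0.010365923561958474 j [-0.002  0.322  1.439  0.     1.382 -0.002] F [-0.268  0.537  0.442] clk 3.0 w 0.998200252353874 ff 0.0
coaster ((0.416339248418808, -0.22683972120285034), 0.049711186438798904) (array([ 0.417, -0.227]), np.float64(0.04812409352839962)) ((0.41602450609207153, -0.22732609510421753), (0.09729485213756561, 0.09641106426715851), 45.93711853027344)
```

Call:
{"fn": "servo_tool", "kwargs": {
  "targets": [
    [0, 0, -0.1, 2.2, 0, 0, 0],
    [0, 0, 0, 2.2, 0, 0, 0],
    [0, 0, 0, 2.2, 0, 0, 0],
    [0, 0, 0, 2.2, 0, 0, 0],
    [0, 0, 0, 2.2, 0, 0, 0],
    [0, 0, 0, 2.2, 0, 0, 0],
    [0, 0, 0, 2.0, 0, 0, 0],
    [0, 0, 0, 1.0, 0, 0, 0],
    [0.6, 0, 0, 0, 0, 0, 0],
    [0.6, 0, 0, 0, 0, 0, 0],
    [0.6, 0, 0, 0, 0, 0, 0],
    [0.6, 0, 0, 0, 0, 0, 0],
    [0.6, 0, 0, 0, 0, 0, 0],
    [0.6, 0, 0, 0, 0, 0, 0]
  ],
  "grip_force": 15
}}

```text
clock: 4.4
position: [0.5999, 0.0696, 0.0443]
tcp_rot: [2.221, 2.221, 0.001]
contact_force: [-1.7, 0.2, 3.5]
gripper_width: 0.638
finger_force: 15.0
```

Call:
{"fn": "servo_tool", "kwargs": {
  "targets": [
    [0.6, 0, 0, -1, 0, 0, 0],
    [0.6, 0, 0, -2, 0, 0, 0],
    [0.6, 0, 0, -2, 0, 0, 0],
    [0.6, 0, 0, -2, 0, 0, 0],
    [0.6, 0, 0, -2, 0, 0, 0],
    [0.6, 0, 0, -2, 0, 0, 0],
    [0.6, 0, -1, -1, 0, 0, 0],
    [0.6, 0, -2, 0, 0, 0, 0],
    [0.6, 0, -2.4, 0, 0, 0, 0],
    [0.6, 0, -2.4, 0, 0, 0, 0],
    [0.6, 0, -2.4, 0, 0, 0, 0],
    [0.6, 0, -2.4, 0, 0, 0, 0],
    [0.6, 0, -2.4, 0, 0, 0, 0],
    [0.6, -0.5, -2, 0, 0, 0, 0],
    [0.6, -1.5, -1.3, 0, 0, 0, 0]
  ]
}}

```text
clock: 5.9
position: [0.4134, 0.0503, 0.163]
tcp_rot: [-2.218, -2.222, 0.002]
contact_force: [-0.4, -0.2, -1.7]
gripper_width: 0.639
finger_force: 15.0
```

Call:
{"fn": "servo_tool", "kwargs": {
  "targets": [
    [0.6, -2.2, 0, 0, 0, 0, 0],
    [0.6, -2.2, 0, 0, 0, 0, 0],
    [0.6, -2.2, 0, 0, 0, 0, 0],
    [0.6, -2.2, 0, 0, 0, 0, 0],
    [0.6, -2.2, 0, 0, 0, 0, 0],
    [0.6, -2.2, 0, 0, 0, 0, 0],
    [0.6, -2.2, 0, 0, 0, 0, 0],
    [0.6, -2.2, 0, 0, 0, 0, 0],
    [0.6, -2.2, 0, 0, 0, 0, 0],
    [0.6, -2.2, 0, 0, 0, 0, 0],
    [0.6, -2.2, 0, 0, 0, 0, 0],
    [0.6, -2, 0, 0, 0, 0, 0],
    [0.6, -1, 0, 0, 0, 0, 0],
    [0.6, -0.4, 0, 0, 0, 0, 0],
    [0.6, 0, 0, 0, 0, 0, 0]
  ]
}}

```text
clock: 7.4
position: [0.4163, -0.226, 0.1632]
tcp_rot: [-2.221, -2.22, -0.001]
contact_force: [0.4, -0.2, -1.4]
gripper_width: 0.635
finger_force: 15.0
```

```bash
python3 - <<'E'
from h import *
go(.4165,-.2275,.052,0)
a=[]
for n in("scene","top"):
    p,d=snap(n);P=cloud(n,d);hsv=cv2.cvtColor(p,cv2.COLOR_RGB2HSV)
    teal=(hsv[...,0]>75)&(hsv[...,0]<100)&(hsv[...,1]>90)&(P[...,0]>.33)&(P[...,0]<.5)&(P[...,1]<-.16)&(P[...,1]>-.3)&(P[...,2]<.3)
    q=P[teal]; print(n,len(q),q.min(0),q.max(0))
    u=proj(n,[[.42,-.22,.1]])[0].astype(int)
    a.append(cv2.resize(p[max(u[1]-80,0):u[1]+80,max(u[0]-80,0):u[0]+80],(400,400))[:,:,::-1])
cv2.imwrite("pics/c1.png",np.hstack(a))
E
```

```text
pos [ 0.416 -0.226  0.163] yaw -0.03 tilt [-0.     0.001] | shift cm [-0.157  0.03  11.124] rz -0.03066733574958858 j [-0.645  0.154  1.779  0.001  1.21  -0.645] F [ 0.395 -0.192 -1.403] clk 7.4 w 0.6354130332050291 ff 14.981692634755746
scene 479 [ 0.358 -0.25   0.124] [ 0.469 -0.193  0.3  ]
top 124 [ 0.397 -0.232  0.119] [ 0.445 -0.196  0.272]
```

View pics/c1.png

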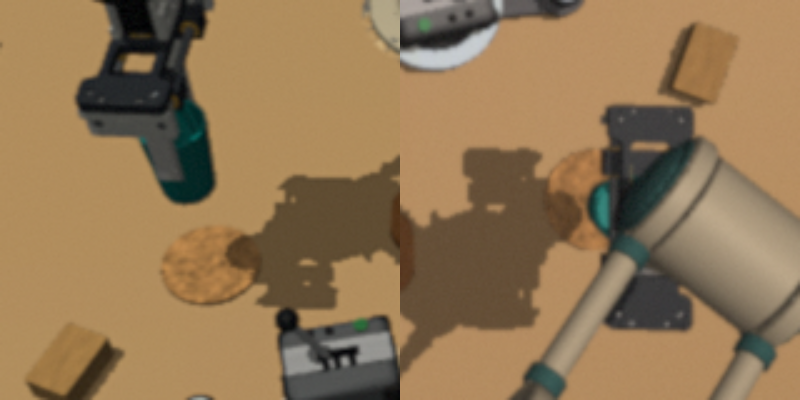

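The cup hangs upright over the coaster, with its underside at z of about 0.12.

Call:
{"fn": "servo_tool", "kwargs": {
  "targets": [
    [0.6, -0.2, 0, 1, 0, 0, 0],
    [0.6, -0.1, 0, 2, 0, 0, 0],
    [0.6, 0, 0, 2, 0, 0, 0],
    [0.6, 0, 0, 2, 0, 0, 0],
    [0.6, 0, 0, 2, 0, 0, 0],
    [0.6, 0, 0, 1, 0, 0, 0],
    [0.6, 0, 0, 0.6, 0, 0, 0],
    [0.6, 0, 0, 0.3, 0, 0, 0],
    [0.6, 0, 0, 0.2, 0, 0, 0],
    [0.6, 0, 0, 0.1, 0, 0, 0],
    [0.6, 0, 0, 0.05, 0, 0, 0],
    [0.6, 0, 0, 0, 0, 0, 0]
  ]
}}

```text
clock: 8.7
position: [0.4169, -0.2296, 0.0513]
tcp_rot: [2.221, 2.221, 0.0]
contact_force: [-0.6, -0.0, -1.2]
gripper_width: 0.633
finger_force: 15.0
```

Not in contact yet (force is still the cup's weight, -1.2 N), so I'll go on down about 1 mm, release and lift.

Call:
{"fn": "servo_tool", "kwargs": {
  "targets": [
    [0.6, 0, 0, 0.05, 0, 0, 0],
    [0.6, 0, 0, 0.05, 0, 0, 0],
    [0.6, 0, 0, 0.03, 0, 0, 0],
    [0.6, 0, 0, 0, 0, 0, 0]
  ]
}}

```text
clock: 9.1
position: [0.4169, -0.2298, 0.0503]
tcp_rot: [2.221, 2.221, -0.0]
contact_force: [-1.2, 0.4, 4.3]
gripper_width: 0.637
finger_force: 15.0
```

Call:
{"fn": "servo_tool", "kwargs": {
  "targets": [
    [0.4, 0, 0, 0, 0, 0, 0],
    [0.25, 0, 0, 0, 0, 0, 0],
    [0.1, 0, 0, 0, 0, 0, 0],
    [0, 0, 0, 0, 0, 0, 0],
    [0, 0, 0, -1, 0, 0, 0],
    [0, 0, 0, -2.5, 0, 0, 0],
    [0, 0, 0, -3, 0, 0, 0],
    [0, 0, 0, -3, 0, 0, 0],
    [0, 0, 0, -3, 0, 0, 0],
    [0, 0, 0, -1.5, 0, 0, 0]
  ]
}}

```text
clock: 10.1
position: [0.4179, -0.2303, 0.1931]
tcp_rot: [2.218, 2.218, 0.001]
contact_force: [0.2, -0.0, -0.2]
gripper_width: 1.001
finger_force: 0.0
```

Call:
{"fn": "servo_tool", "kwargs": {
  "targets": [
    [0, 1.6, 0.5, 0, 0, 0, 0],
    [0, 2.8, 1, 0, 0, 0, 0],
    [0, 2.8, 1, 0, 0, 0, 0],
    [0, 2.8, 1, 0, 0, 0, 0],
    [0, 2.8, 1, 0, 0, 0, 0],
    [0, 2.8, 1, 0, 0, 0, 0],
    [0, 2.8, 1, 0, 0, 0, 0],
    [0, 2.8, 1, 0, 0, 0, 0],
    [0, 2.8, 1, 0, 0, 0, 0],
    [0.4, 2.8, 1, 0, 0, 0, 0],
    [0.4, 2.8, 1, 0, 0, 0, 0],
    [0.4, 2.8, 1, 0, 0, 0, 0],
    [0.4, 2.8, 1, 0, 0, 0, 0],
    [0.4, 2.8, 1, 0, 0, 0, 0],
    [0.4, 2.8, 1, 0, 0, 0, 0],
    [0.4, 0.8, 0.4, 0, 0, 0, 0]
  ]
}}

```text
clock: 11.7
position: [0.5664, 0.1891, 0.1901]
tcp_rot: [-2.219, -2.224, -0.002]
contact_force: [0.0, 0.6, -0.1]
gripper_width: 0.599
finger_force: 0.0
```

Call:
{"fn": "servo_tool", "kwargs": {
  "targets": [
    [0.4, 0, 0, 0, 0, 0, 7.8],
    [0.4, 0, 0, 0, 0, 0, 7.8],
    [0.4, 0, 0, 0, 0, 0, 7.8],
    [0.4, 0, 0, 0, 0, 0, 7.8],
    [0.4, 0, 0, 0, 0, 0, 7.8],
    [0.4, 0, 0, 0, 0, 0, 7.8],
    [0.4, 0, 0, 0, 0, 0, 7.8],
    [0.4, 0, 0, 0, 0, 0, 7.8],
    [0.4, 0, 0, 0, 0, 0, 7.6],
    [0.4, 0, 0, 0, 0, 0, 0]
  ],
  "grip_force": 30
}}

```text
clock: 12.7
position: [0.5655, 0.1857, 0.1901]
tcp_rot: [3.093, 0.545, -0.0]
contact_force: [-0.1, -0.2, -0.4]
gripper_width: 0.597
finger_force: 0.0
```

```bash
python3 - <<'E'
from h import *
go(.567,.186,.010,-70)
for n in("scene","top"):
    p,d=snap(n);P=cloud(n,d);hsv=cv2.cvtColor(p,cv2.COLOR_RGB2HSV)
    teal=(hsv[...,0]>75)&(hsv[...,0]<100)&(hsv[...,1]>90)&(P[...,0]>.33)&(P[...,0]<.5)&(P[...,1]<-.16)&(P[...,1]>-.3)
    q=P[teal]; print(n,len(q),q.min(0),q.max(0),cv2.minEnclosingCircle(q[q[:,2]>.08,:2].astype(np.float32)))
E
```

```text
pos [0.565 0.186 0.19 ] yaw -70.01 tilt [ 0. -0.] | shift cm [ 0.153  0.017 18.008] rz -0.008476458231442052 j [ 0.201  0.315  1.487 -0.     1.34   1.423] F [-0.054 -0.163 -0.393] clk 12.7 w 0.596737140146159 ff 0.0
scene 712 [ 0.387 -0.261  0.011] [ 0.449 -0.202  0.09 ] ((0.417936235666275, -0.23143820464611053), 0.030960768461227417)
top 501 [ 0.389 -0.259  0.   ] [ 0.445 -0.2    0.093] ((0.4171094298362732, -0.22982023656368256), 0.02969934046268463)
```

The cup stands upright on the coaster, rim centre (0.417, -0.230). Now the padlock.

Call:
{"fn": "servo_tool", "kwargs": {
  "targets": [
    [0.4, 0.15, 0, 2, 0, 0, 0],
    [0.4, 0, 0, 2.5, 0, 0, 0],
    [0.4, 0, 0, 2.5, 0, 0, 0],
    [0.4, 0, 0, 2.5, 0, 0, 0],
    [0.4, 0, 0, 2.5, 0, 0, 0],
    [0.4, 0, 0, 2.5, 0, 0, 0],
    [0.4, 0, 0, 2, 0, 0, 0],
    [0.4, 0, 0, 1, 0, 0, 0],
    [0.4, 0, 0, 0.4, 0, 0, 0],
    [0.9, 0, 0, 0, 0, 0, 0],
    [0.9, 0, 0, 0, 0, 0, 0],
    [0.9, 0, 0, 0, 0, 0, 0],
    [0.9, 0, 0, 0, 0, 0, 0],
    [0.9, 0, 0, 0, 0, 0, 0]
  ],
  "grip_force": 30
}}

```text
clock: 14.2
position: [0.5673, 0.1875, 0.0113]
tcp_rot: [-3.093, -0.545, -0.001]
contact_force: [-1.4, 1.7, 1.6]
gripper_width: 0.207
finger_force: 9.3
```

Call:
{"fn": "servo_tool", "kwargs": {
  "targets": [
    [0.9, 0, 0, -1, 0, 0, 0],
    [0.9, 0, 0, -2, 0, 0, 0],
    [0.9, 0, 0, -2, 0, 0, 0],
    [0.9, 0, 0, -2, 0, 0, 0],
    [0.9, -0.5, -0.2, -1, 0, 0, 0],
    [0.9, -1.8, -0.6, 0, 0, 0, 0],
    [0.9, -2, -0.6, 0, 0, 0, 0],
    [0.9, -2, -0.6, 0, 0, 0, 0],
    [0.9, -2, -0.6, 0, 0, 0, 0],
    [0.9, -2, -0.6, 0, 0, 0, 0],
    [0.9, -2, -0.6, 0, 0, 0, 0],
    [0.9, -1, -0.6, 0, 0, 0, 0],
    [0.9, 0, 0, 0, 0, 0, 0]
  ]
}}

```text
clock: 15.5
position: [0.4248, 0.1829, 0.0905]
tcp_rot: [-3.094, -0.547, 0.003]
contact_force: [0.7, 0.6, -3.4]
gripper_width: 0.207
finger_force: 30.0
```

```bash
python3 - <<'E'
from h import *
go(.427,.1835,.0173,-70)
E
```

```text
pos [0.425 0.183 0.091] yaw -69.95 tilt [-0.002 -0.   ] | shift cm [0.235 0.023 7.323] rz 0.04615063927325025 j [0.256 0.209 1.912 0.    1.022 1.476] F [ 0.725  0.631 -3.422] clk 15.5 w 0.20679844550844748 ff 29.988598823547363
```

Call:
{"fn": "servo_tool", "kwargs": {
  "targets": [
    [0.9, 0.1, 0, 1, 0, 0, 0],
    [0.9, 0, 0, 2, 0, 0, 0],
    [0.9, 0, 0, 2, 0, 0, 0],
    [0.9, 0, 0, 1.2, 0, 0, 0],
    [0.9, 0, 0, 0.6, 0, 0, 0],
    [0.9, 0, 0, 0.3, 0, 0, 0],
    [0.9, 0, 0, 0.15, 0, 0, 0],
    [0.9, 0, 0, 0.05, 0, 0, 0],
    [0.9, 0, 0, 0, 0, 0, 0]
  ]
}}

```text
clock: 16.4
position: [0.4286, 0.1834, 0.0181]
tcp_rot: [-3.094, -0.546, -0.002]
contact_force: [-0.5, -0.0, -3.6]
gripper_width: 0.211
finger_force: 30.0
```

Call:
{"fn": "servo_tool", "kwargs": {
  "targets": [
    [0.9, 0, 0, 0.05, 0, 0, 0],
    [0.9, 0, 0, 0.05, 0, 0, 0],
    [0.9, 0, 0, 0.02, 0, 0, 0],
    [0.7, 0, 0, 0, 0, 0, 0],
    [0.6, 0, 0, 0, 0, 0, 0],
    [0.55, 0, 0, 0, 0, 0, 0],
    [0.55, 0, 0, 0, 0, 0, 0],
    [0.55, 0, 0, -2, 0, 0, 0],
    [0.55, 0, 0, -4, 0, 0, 0],
    [0.55, 0, 0, -4, 0, 0, 0],
    [0.55, 0, 0, -4, 0, 0, 0],
    [0.55, 0, 0, -4, 0, 0, 0],
    [0.55, 0, 0, -4, 0, 0, 0],
    [0.55, 0, 0, -1, 0, 0, 0]
  ]
}}

```text
clock: 17.8
position: [0.4304, 0.1839, 0.2509]
tcp_rot: [-3.093, -0.546, -0.014]
contact_force: [0.5, 0.9, 0.1]
gripper_width: 0.448
finger_force: 0.0
```

```bash
python3 - <<'E'
from h import *
go(.427,.1835,.3,0)
for n in("scene","top"):
    p,d=snap(n);P=cloud(n,d);Z=P[...,2];hsv=cv2.cvtColor(p,cv2.COLOR_RGB2HSV);np.savez(n+"1.npz",p=p,d=d)
    box=lambda x0,x1,y0,y1:(P[...,0]>x0)&(P[...,0]<x1)&(P[...,1]>y0)&(P[...,1]<y1)
    q=P[box(.37,.48,.13,.24)&(Z>.03)&(Z<.095)]; print(n,"pad",len(q),q.min(0) if len(q) else 0,q.max(0) if len(q) else 0)
    q=P[box(.54,.66,-.12,.0)&(Z>.18)&(Z<.22)]; print("ball",len(q),(q.min(0)+q.max(0))/2,q[:,2].max())
    q=P[box(.54,.66,-.13,.1)&(Z>.126)&(Z<.145)]; print("head",cv2.minAreaRect(q[:,:2].astype(np.float32)))
    q=P[box(.5,.7,-.13,-.005)&(Z>.02)&(Z<.034)&(hsv[...,1]<60)&(hsv[...,2]>100)][:,:2].astype(np.float32);print("ring",cv2.minEnclosingCircle(q),len(q))
# zoom on pointer, scene view, and ring via colour
p=np.load("scene1.npz")["p"]; u=proj("scene",[[.665,-.06,.03]])[0].astype(int); print(u)
c=p[u[1]-30:u[1]+20,u[0]-40:u[0]+40]; cv2.imwrite("pics/ptr.png",cv2.resize(c,(800,500),interpolation=cv2.INTER_CUBIC)[:,:,::-1])
E
```

```text
pos [0.43  0.184 0.251] yaw -69.99 tilt [0.008 0.002] | shift cm [-0.288 -0.075 -4.91 ] rz -69.99266682055895 j [0.255 0.083 1.639 0.    1.411 1.476] F [0.53  0.949 0.127] clk 17.8 w 0.4475270105091602 ff 0.0
scene pad 232 [0.404 0.164 0.03 ] [0.454 0.197 0.081]
ball 87 [ 0.616 -0.1    0.192] 0.20339123487920396
head ((0.6071681976318359, -0.06777220964431763), (0.07490836083889008, 0.09215741604566574), 14.377767562866211)
ring ((0.60711669921875, -0.06862082332372665), 0.06520215421915054) 679
top pad 50 [0.417 0.168 0.031] [0.453 0.185 0.051]
ball 60 [ 0.616 -0.1    0.199] 0.20867730385227912
head ((0.6068989634513855, -0.06610571593046188), (0.07411125302314758, 0.09359262138605118), 14.851483345031738)
ring ((0.6074109077453613, -0.06705637276172638), 0.06632646173238754) 707
[275 301]
```

View pics/ptr.png

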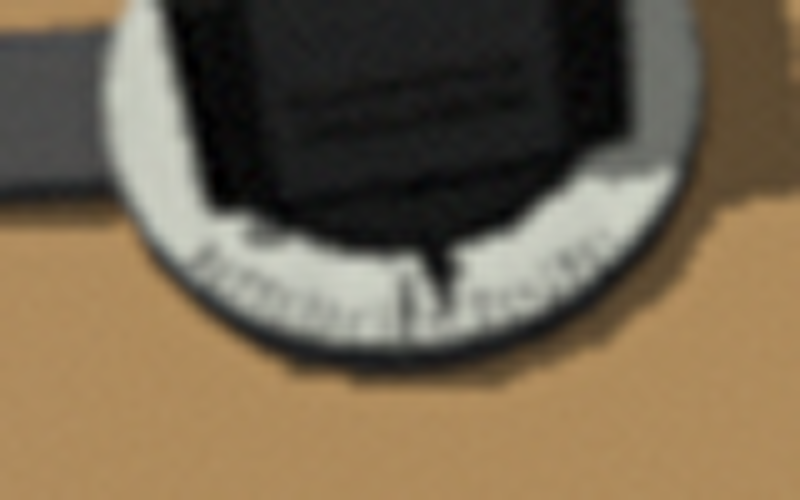

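The zero line's outer end is at crop (403,345), full-image px (275.3,305.5). The pointer tip is at crop (443,308), px (279.3,301.8), so the head reads positive. The padlock is in the tray.

Call:
{"fn": "servo_tool", "kwargs": {
  "targets": [
    [0.5, 0, 0, 0, 0, 0, -8.45],
    [0.5, 0, 0, 0, 0, 0, -8.45],
    [0.5, 0, 0, 0, 0, 0, -8.45],
    [0.5, 0, 0, 0, 0, 0, -8.45],
    [0.5, 0, 0, 0, 0, 0, -8.45],
    [0.5, 0, 0, 0, 0, 0, -8.45],
    [0.5, 0, 0, 0, 0, 0, -8.45],
    [0.5, 0, 0, 0, 0, 0, -8.45],
    [0.5, 0, 0, 0, 0, 0, -8.45],
    [0.5, 0, 0, 0, 0, 0, -8.45],
    [0.5, 0, 0, 0, 0, 0, 0]
  ]
}}

```text
clock: 19.0
position: [0.4267, 0.1829, 0.244]
tcp_rot: [-1.922, -2.481, 0.006]
contact_force: [0.5, 0.7, 0.3]
gripper_width: 0.499
finger_force: 0.0
```

Call:
{"fn": "servo_tool", "kwargs": {
  "targets": [
    [0.5, -1.3, 0.4, 0, 0, 0, 0],
    [0.5, -2.2, 0.75, 0, 0, 0, 0],
    [0.5, -2.2, 0.75, 0, 0, 0, 0],
    [0.5, -2.2, 0.75, 0, 0, 0, 0],
    [0.5, -2.2, 0.75, 0, 0, 0, 0],
    [0.5, -2.2, 0.75, 0, 0, 0, 0],
    [0.5, -2.2, 0.75, 0, 0, 0, 0],
    [0.5, -2.2, 0.75, 0, 0, 0, 0],
    [0.5, -2.2, 0.75, 0, 0, 0, 0],
    [0.5, -2.2, 0.75, 0, 0, 0, 0],
    [0.5, -2.2, 0.75, 0, 0, 0, 0],
    [0.5, -2.2, 0.75, 0, 0, 0, 0],
    [0.5, -2.2, 0.75, 0, 0, 0, 0],
    [0.5, -2.2, 0.75, 0, 0, 0, 0],
    [0.5, -2.2, 0.75, 0, 0, 0, 0],
    [0.5, 0, 0, 0, 0, 0, 0],
    [0.5, 0, 0, 0, 0, 0, 0]
  ]
}}

```text
clock: 20.7
position: [0.6136, -0.1008, 0.2456]
tcp_rot: [-1.925, -2.481, 0.0]
contact_force: [-0.9, -0.5, -0.1]
gripper_width: 0.502
finger_force: 0.0
```

```bash
python3 - <<'E'
from h import *
go(.616,-.1015,.173,14.5)
z=cast("scene",[275,305.2],.027)[0]; t=cast("scene",[279,301.4],.030)[0]; o=np.array([.607,-.0675])
print(z,t,[ (np.hypot(*(q[:2]-o)),np.arctan2(*(q[:2]-o)[::-1])) for q in(z,t)])
p,d=snap("scene");P=cloud("scene",d);Z=P[...,2]
q=P[(P[...,0]>.38)&(P[...,0]<.48)&(P[...,1]>.13)&(P[...,1]<.24)&(Z>.03)&(Z<.095)]; print("pad",len(q),q.min(0),q.max(0))
E
```

```text
pos [ 0.614 -0.101  0.246] yaw 14.39 tilt [-0.002  0.001] | shift cm [-0.14   0.227  7.255] rz -0.111607047017527 j [-0.275  0.331  1.327  0.     1.486 -0.526] F [-0.882 -0.464 -0.121] clk 20.7 w 0.5018373181341639 ff 0.0
[ 0.672 -0.061  0.027] [ 0.664 -0.053  0.03 ] [(np.float64(0.06530133684347164), np.float64(0.1060802457807515)), (np.float64(0.05899768613873699), np.float64(0.25353985694256276))]
pad 231 [0.405 0.165 0.03 ] [0.453 0.197 0.079]
```

Call:
{"fn": "servo_tool", "kwargs": {
  "targets": [
    [0.5, -0.14, 0.23, 0.5, 0, 0, 0],
    [0.5, 0, 0, 1.5, 0, 0, 0],
    [0.5, 0, 0, 1.5, 0, 0, 0],
    [0.5, 0, 0, 1.5, 0, 0, 0],
    [0.5, 0, 0, 1.2, 0, 0, 0],
    [0.5, 0, 0, 0.7, 0, 0, 0],
    [0.5, 0, 0, 0.35, 0, 0, 0],
    [0.95, 0, 0, 0, 0, 0, 0],
    [0.95, 0, 0, 0, 0, 0, 0],
    [0.95, 0, 0, 0, 0, 0, 0],
    [0.95, 0, 0, 0, 0, 0, 0],
    [0.95, 0, 0, 0, 0, 0, 0]
  ],
  "grip_force": 30
}}

```text
clock: 21.95
position: [0.6147, -0.102, 0.1744]
tcp_rot: [-1.922, -2.483, 0.006]
contact_force: [-4.9, -2.7, 2.9]
gripper_width: 0.185
finger_force: 30.0
```

Call:
{"fn": "servo_tool", "kwargs": {
  "targets": [
    [0.95, 0.59, 0, -0.25, 0, 0, 0],
    [0.95, 0.6, 0, -0.2, 0, 0, 0],
    [0.95, 0.62, 0, -0.16, 0, 0, 0],
    [0.95, 0.62, 0, -0.12, 0, 0, 0],
    [0.95, 0.64, 0, -0.06, 0, 0, 0],
    [0.95, 0, 0, 0, 0, 0, 0]
  ],
  "grip_force": 40
}}

```text
clock: 22.55
position: [0.6067, -0.0717, 0.1818]
tcp_rot: [-1.922, -2.483, 0.005]
contact_force: [-5.6, -2.3, 0.5]
gripper_width: 0.179
finger_force: 40.0
```

```bash
python3 - <<'E'
from h import *
go(.607,-.0675)
E
```

```text
pos [ 0.607 -0.072  0.182] yaw 14.52 tilt [-0.004 -0.001] | shift cm [ 0.401  0.131 -0.001] rz None j [-0.23   0.345  1.462 -0.002  1.338 -0.483] F [-5.575 -2.276  0.461] clk 22.55 w 0.17861269768833124 ff 40.00034809112549
```

Call:
{"fn": "servo_tool", "kwargs": {
  "targets": [
    [0.95, 0.63, -0.1, -0.02, 0, 0, 0],
    [0.95, 0.63, 0, 0.03, 0, 0, 0],
    [0.95, 0.63, 0, 0.08, 0, 0, 0],
    [0.95, 0.63, 0, 0.12, 0, 0, 0],
    [0.95, 0.61, 0, 0.17, 0, 0, 0],
    [0.95, 0.6, 0, 0.22, 0, 0, 0],
    [0.95, 0.4, 0, 0.15, 0, 0, 0],
    [0.95, 0, 0, 0, 0, 0, 0]
  ],
  "grip_force": 45
}}

```text
clock: 23.35
position: [0.5975, -0.0306, 0.1739]
tcp_rot: [-1.922, -2.484, -0.001]
contact_force: [-0.2, -1.7, -0.7]
gripper_width: 0.052
finger_force: 0.0
```

```bash
python3 - <<'E'
from h import *
go(.607,-.0675)
E
```

```text
pos [ 0.597 -0.031  0.174] yaw 14.55 tilt [-0.     0.001] | shift cm [-3.81  -0.006 -0.003] rz None j [-0.168  0.329  1.506  0.001  1.307 -0.422] F [-0.198 -1.697 -0.685] clk 23.35 w 0.05220164346766216 ff 0.0
```

The ball slipped out of the grip, so I'll lift clear and see where the lever stands.

Call:
{"fn": "servo_tool", "kwargs": {
  "targets": [
    [1, 0, 0, -1.5, 0, 0, 0],
    [1, 0, 0, -2.5, 0, 0, 0],
    [1, 0, 0, -2.5, 0, 0, 0],
    [1, -1.5, 0, -1, 0, 0, 0],
    [1, -3, 0, 0, 0, 0, 0],
    [1, -3, 0, 0, 0, 0, 0],
    [1, -3, 0, 0, 0, 0, 0],
    [1, -2, 0, 0, 0, 0, 0],
    [1, 0, 0, 0, 0, 0, 0]
  ]
}}

```text
clock: 24.25
position: [0.6292, -0.1558, 0.248]
tcp_rot: [-1.927, -2.48, 0.002]
contact_force: [0.3, 0.8, -0.5]
gripper_width: 0.005
finger_force: 0.0
```

```bash
cat > look.py <<'E'
from h import *
import sys
go(.607,-.0675,.185,14.5)
a=[]
for n in("scene","top"):
    p,d=snap(n);P=cloud(n,d);Z=P[...,2];hsv=cv2.cvtColor(p,cv2.COLOR_RGB2HSV);np.savez(n+"2.npz",p=p,d=d)
    box=lambda x0,x1,y0,y1:(P[...,0]>x0)&(P[...,0]<x1)&(P[...,1]>y0)&(P[...,1]<y1)
    q=P[box(.54,.66,-.12,.0)&(Z>.175)&(Z<.212)&(hsv[...,2]<70)]; print(n,"ball",len(q))
    if len(q): print((q.min(0)+q.max(0))/2,q.min(0),q.max(0))
    q=P[box(.54,.66,-.13,.1)&(Z>.126)&(Z<.145)]; print("head",len(q) and cv2.minAreaRect(q[:,:2].astype(np.float32)))
    u=proj(n,[[.607,-.0675,.15]])[0].astype(int);w=35
    a.append(cv2.resize(p[u[1]-w:u[1]+w,u[0]-w:u[0]+w],(400,400),interpolation=cv2.INTER_CUBIC)[:,:,::-1])
cv2.imwrite(sys.argv[1],np.hstack(a))
E
python3 look.py pics/l1.png
```

```text
pos [ 0.629 -0.156  0.248] yaw 14.3 tilt [-0.001 -0.   ] | shift cm [9.102 0.041 6.303] rz -0.19933214467276805 j [-0.35   0.371  1.26  -0.001  1.512 -0.599] F [ 0.331  0.832 -0.494] clk 24.25 w 0.005345239594863182 ff 0.0
scene ball 72
[ 0.608 -0.064  0.193] [ 0.601 -0.071  0.175] [ 0.615 -0.056  0.21 ]
head ((0.6070969700813293, -0.06756926327943802), (0.07590295374393463, 0.09289512038230896), 15.188028335571289)
top ball 60
[ 0.605 -0.062  0.205] [ 0.597 -0.071  0.199] [ 0.614 -0.054  0.212]
head ((0.6062604784965515, -0.06569347530603409), (0.07533934712409973, 0.0922393724322319), 14.833276748657227)
```

View pics/l1.png

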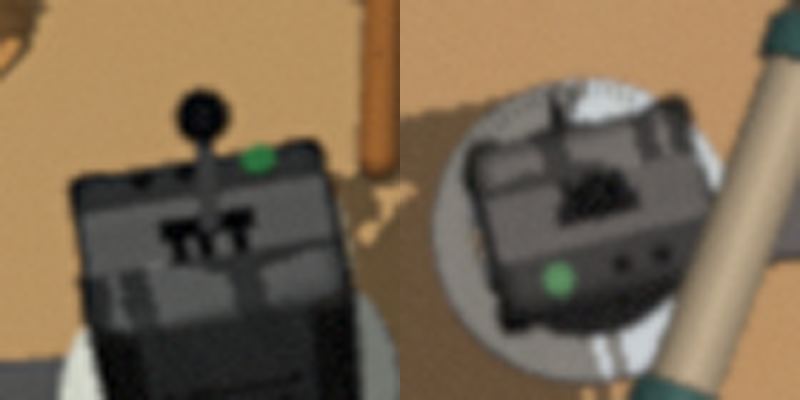

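Lever stands upright in the middle notch (ball at about (0.606,-0.063,0.200)). I'll push the ball from behind with shut fingers.

Call:
{"fn": "servo_tool", "kwargs": {
  "targets": [
    [1, 0, 0.05, 1, 0, 0, 0],
    [1, 0, 0, 2, 0, 0, 0],
    [1, 0, 0, 2, 0, 0, 0],
    [1, 0, 0, 1.1, 0, 0, 0],
    [1, 1, 0, 0, 0, 0, 0],
    [1, 1.5, 0, 0, 0, 0, 0],
    [1, 1.5, 0, 0, 0, 0, 0],
    [1, 1.5, 0, 0, 0, 0, 0],
    [1, 1.1, 0, 0, 0, 0, 0],
    [1, 0.4, 0, 0, 0, 0, 0],
    [1, 0.4, 0, 0, 0, 0, 0],
    [1, 0.4, 0, 0, 0, 0, 0],
    [1, 0.4, 0, 0.05, 0, 0, 0],
    [1, 0.4, 0, 0.05, 0, 0, 0],
    [1, 0.4, 0, 0.05, 0, 0, 0],
    [1, 0.4, 0, 0.05, 0, 0, 0]
  ]
}}

```text
clock: 25.95
position: [0.6075, -0.0671, 0.1885]
tcp_rot: [1.918, 2.475, -0.008]
contact_force: [-0.5, -9.3, 6.8]
gripper_width: 0.004
finger_force: 4.5
```

```bash
python3 - <<'E'
from h import *
go(.607,-.0675)
E
```

```text
pos [ 0.607 -0.067  0.189] yaw 14.46 tilt [ 0.005 -0.01 ] | shift cm [-0.024 -0.058  0.   ] rz None j [-0.218  0.336  1.458 -0.009  1.34  -0.468] F [-0.499 -9.29   6.803] clk 25.95 w 0.003607168586094763 ff 4.472382813692093
```

Call:
{"fn": "servo_tool", "kwargs": {
  "targets": [
    [1, 0.4, -0.05, 0.1, 0, 0, 0],
    [1, 0.4, 0, 0.1, 0, 0, 0],
    [1, 0.4, 0, 0.1, 0, 0, 0],
    [1, 0.4, 0, 0.1, 0, 0, 0],
    [1, 0, 0, 0, 0, 0, 0]
  ]
}}

```text
clock: 26.45
position: [0.6017, -0.0484, 0.1826]
tcp_rot: [1.92, 2.482, -0.006]
contact_force: [-0.5, -6.1, 1.7]
gripper_width: 0.005
finger_force: 3.2
```

```bash
python3 - <<'E'
from h import *
go(.607,-.0675)
E
```

```text
pos [ 0.602 -0.048  0.183] yaw 14.55 tilt [ 0.001 -0.006] | shift cm [-1.986  0.032  0.011] rz None j [-0.192  0.331  1.481 -0.005  1.327 -0.445] F [-0.52  -6.141  1.693] clk 26.45 w 0.0047144102526849195 ff 3.157779244647827
```

Call:
{"fn": "servo_tool", "kwargs": {
  "targets": [
    [1, -1, 0, 0, 0, 0, 0],
    [1, -2, 0, 0, 0, 0, 0],
    [1, -1, 0, -2, 0, 0, 0],
    [1, 0, 0, -3, 0, 0, 0],
    [1, -3, 0, -3, 0, 0, 0],
    [1, -3, 0, 0, 0, 0, 0],
    [1, -3, 0, 0, 0, 0, 0],
    [1, 0, 0, 0, 0, 0, 0]
  ]
}}

```text
clock: 27.25
position: [0.6346, -0.1766, 0.2612]
tcp_rot: [1.928, 2.48, -0.002]
contact_force: [-0.6, -0.2, -0.4]
gripper_width: 0.004
finger_force: 0.0
```

```bash
python3 look.py pics/l2.png; python3 - <<'E'
from h import *
p=np.load("scene2.npz")["p"]
c=p[271:321,235:315]; cv2.imwrite("pics/ptr2.png",cv2.resize(c,(400,250),interpolation=cv2.INTER_CUBIC)[:,:,::-1])
a=cv2.imread("pics/l2.png");b=cv2.imread("pics/ptr2.png")
o=np.zeros((600,800,3),np.uint8);o[:350]=cv2.resize(a,(800,350));o[350:,:400]=b;cv2.imwrite("pics/l2b.png",o)
E
```

```text
pos [ 0.635 -0.177  0.261] yaw 14.27 tilt [-0.    -0.001] | shift cm [11.263  0.02   7.611] rz -0.23498276222865577 j [-0.376  0.383  1.209 -0.001  1.549 -0.625] F [-0.584 -0.187 -0.378] clk 27.25 w 0.004430263772187332 ff 0.0
scene ball 66
[ 0.6   -0.033  0.189] [ 0.594 -0.042  0.175] [ 0.606 -0.025  0.203]
head ((0.6075307130813599, -0.06703470647335052), (0.07428990304470062, 0.09292145073413849), 14.39010238647461)
top ball 58
[ 0.597 -0.033  0.192] [ 0.59  -0.042  0.176] [ 0.605 -0.024  0.208]
head ((0.6071043610572815, -0.0659698098897934), (0.07505210489034653, 0.09378272294998169), 15.182373046875)
```

View pics/l2b.png

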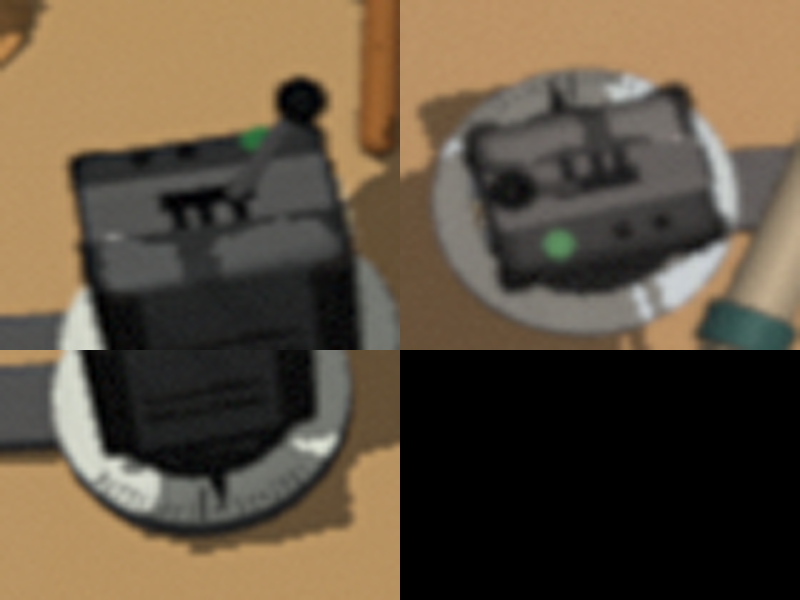

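The ball is now 36 mm in front of the axis, at (0.598,-0.033,0.19), which is the float notch. The pointer is still to the right of the zero line, about 0.147 rad. On to the knob.

Call:
{"fn": "servo_tool", "kwargs": {
  "targets": [
    [0.4, 0, 0, 0, 0, 0, -5.1],
    [0.4, 0, 0, 0, 0, 0, -5.1],
    [0.4, -0.3, -0.9, 1, 0, 0, 0],
    [0.4, -0.4, -0.9, 2.5, 0, 0, 0],
    [0.4, 0, 0, 3, 0, 0, 0],
    [0.4, 0, 0, 3, 0, 0, 0],
    [0.4, 0, 0, 2, 0, 0, 0],
    [0.4, 0, 0, 0.5, 0, 0, 0],
    [0.4, 0, 0, 0, 0, 0, 0]
  ]
}}

```text
clock: 28.25
position: [0.6199, -0.1849, 0.1417]
tcp_rot: [-1.693, -2.644, -0.0]
contact_force: [0.2, 0.5, 0.7]
gripper_width: 0.598
finger_force: 0.0
```

```bash
python3 - <<'E'
from h import *
go(.621,-.1905,.031,24.5)
E
```

```text
pos [ 0.62  -0.185  0.142] yaw 24.74 tilt [-0.002  0.001] | shift cm [-0.576 -0.126 11.074] rz 0.2404325014586597 j [-0.398  0.422  1.441  0.001  1.281 -0.83 ] F [0.213 0.533 0.654] clk 28.25 w 0.5976251153423956 ff 0.0
```

Call:
{"fn": "servo_tool", "kwargs": {
  "targets": [
    [0.4, -0.57, -0.13, 1, 0, 0, 0],
    [0.4, 0, 0, 2, 0, 0, 0],
    [0.4, 0, 0, 2.5, 0, 0, 0],
    [0.4, 0, 0, 2.5, 0, 0, 0],
    [0.4, 0, 0, 1.6, 0, 0, 0],
    [0.4, 0, 0, 1, 0, 0, 0],
    [0.4, 0, 0, 0.4, 0, 0, 0],
    [0.8, 0, 0, 0, 0, 0, 0],
    [0.8, 0, 0, 0, 0, 0, 0],
    [0.8, 0, 0, 0, 0, 0, 0],
    [0.8, 0, 0, 0, 0, 0, 0],
    [0.8, 0, 0, 0, 0, 0, 0]
  ],
  "grip_force": 25
}}

```text
clock: 29.45
position: [0.6204, -0.1927, 0.0334]
tcp_rot: [-1.693, -2.646, 0.004]
contact_force: [-3.8, -3.1, 4.7]
gripper_width: 0.346
finger_force: 25.0
```

```bash
python3 - <<'E'
from h import *
go(.621,-.1905,.031,24.5)
E
```

```text
pos [ 0.62  -0.193  0.033] yaw 24.76 tilt [-0.002 -0.002] | shift cm [0.176 0.143 0.238] rz 0.2561764817708294 j [-0.407  0.515  1.573 -0.003  1.053 -0.837] F [-3.755 -3.07   4.741] clk 29.45 w 0.3456851607846213 ff 25.000910460948944
```

Call:
{"fn": "servo_tool", "kwargs": {
  "targets": [
    [0.8, 0.1, 0, 0, 0, 0, 3],
    [0.8, 0, 0, 0, 0, 0, 4],
    [0.8, 0, 0, 0, 0, 0, 4],
    [0.8, 0, 0, 0, 0, 0, 4],
    [0.8, 0, 0, 0, 0, 0, 4],
    [0.8, 0, 0, 0, 0, 0, 4],
    [0.8, 0, 0, 0, 0, 0, 4],
    [0.8, 0, 0, 0, 0, 0, 4],
    [0.8, 0, 0, 0, 0, 0, 2],
    [0.8, 0, 0, 0, 0, 0, 0],
    [0.8, 0, 0, 0, 0, 0, 0]
  ]
}}

```text
clock: 30.55
position: [0.619, -0.1928, 0.0334]
tcp_rot: [2.375, 2.056, -0.008]
contact_force: [-6.9, -5.5, 5.3]
gripper_width: 0.348
finger_force: 25.0
```

```bash
python3 - <<'E'
from h import *
go(.621,-.1905,.031,24.5)
p,d=snap("scene"); a=cv2.resize(p[271:321,235:315],(800,500),interpolation=cv2.INTER_CUBIC)[:,:,::-1]
cv2.imwrite("pics/ptr3.png",a); P=cloud("scene",d);Z=P[...,2]
q=P[(P[...,0]>.54)&(P[...,0]<.66)&(P[...,1]>-.125)&(P[...,1]<.0)&(Z>.128)&(Z<.14)]; print("head",cv2.minAreaRect(q[:,:2].astype(np.float32)))
E
```

```text
pos [ 0.619 -0.193  0.033] yaw -8.25 tilt [-0.003 -0.003] | shift cm [0.262 0.165 0.234] rz -32.74919337233774 j [-0.406  0.514  1.575 -0.005  1.054 -0.26 ] F [-6.926 -5.461  5.293] clk 30.55 w 0.3481204780611857 ff 25.00101149082184
head ((0.6073840260505676, -0.06702686101198196), (0.0750419944524765, 0.09219834208488464), 6.430878162384033)
```

View pics/ptr3.png

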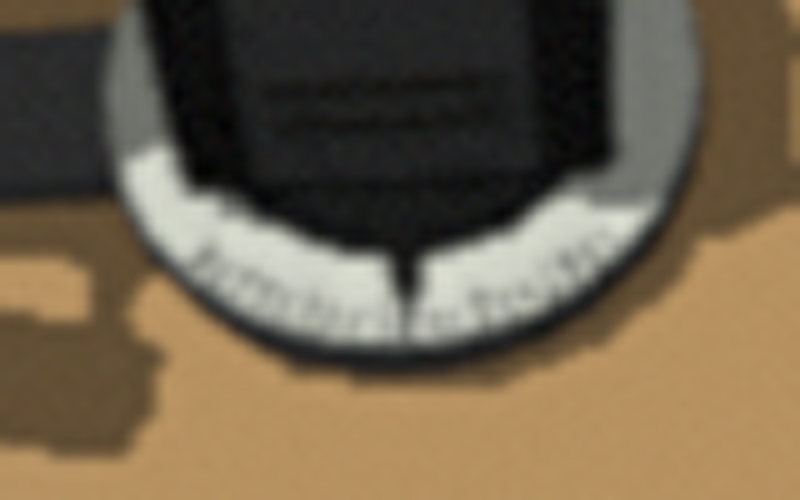

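The pointer tip (404,~300) now lies on the zero line (403–407), so I'll release and retreat.

Call:
{"fn": "servo_tool", "kwargs": {
  "targets": [
    [0.65, 0, 0, 0, 0, 0, 0],
    [0.5, 0, 0, 0, 0, 0, 0],
    [0.4, 0, 0, 0, 0, 0, 0],
    [0.4, 0, 0, -1, 0, 0, 0],
    [0.4, 0, 0, -3, 0, 0, 0],
    [0.4, 0, 0, -4, 0, 0, 0],
    [0.4, 0, 0, -4, 0, 0, 0],
    [0.4, 0, 0, -4, 0, 0, 0],
    [0.4, 0, 0, -4, 0, 0, 0],
    [0.4, -2, -2, -1, 0, 0, 0],
    [0.4, -3, -3, 0, 0, 0, 0],
    [0.4, -3, -3, 0, 0, 0, 0],
    [0.4, 0, 0, 0, 0, 0, 0],
    [0.4, 0, 0, 0, 0, 0, 0]
  ]
}}

```text
clock: 32.0
position: [0.5306, -0.2584, 0.2434]
tcp_rot: [2.377, 2.052, 0.003]
contact_force: [0.5, 0.4, -0.1]
gripper_width: 0.603
finger_force: 0.0
```

```bash
python3 look.py pics/l3.png; python3 - <<'E'
from h import *
p=np.load("scene2.npz")["p"]
b=cv2.resize(p[271:321,235:315],(400,250),interpolation=cv2.INTER_CUBIC)[:,:,::-1]
o=np.zeros((550,800,3),np.uint8);o[:250,:400]=b;o[250:,:400]=cv2.resize(p[:,:,::-1],(400,300));o[250:,400:]=cv2.resize(np.load("top2.npz")["p"][:,:,::-1],(400,300));o[:250,400:]=cv2.resize(cv2.imread("pics/l3.png")[:,:400],(400,250));cv2.imwrite("pics/fin.png",o)
E
```

```text
pos [ 0.531 -0.258  0.243] yaw -8.39 tilt [0.002 0.   ] | shift cm [19.999  4.761  5.855] rz -22.885765186582727 j [-0.572  0.28   1.406  0.001  1.454 -0.426] F [ 0.531  0.363 -0.11 ] clk 32.0 w 0.6026109674215406 ff 0.0
scene ball 79
[ 0.604 -0.031  0.19 ] [ 0.596 -0.04   0.177] [ 0.613 -0.023  0.204]
head ((0.6073728203773499, -0.06690022349357605), (0.07539775967597961, 0.09275063127279282), 6.40029239654541)
top ball 54
[ 0.602 -0.03   0.199] [ 0.594 -0.039  0.191] [ 0.609 -0.022  0.207]
head ((0.606687068939209, -0.0663432627916336), (0.07475452125072479, 0.09308185428380966), 6.28164529800415)
```

View pics/fin.png

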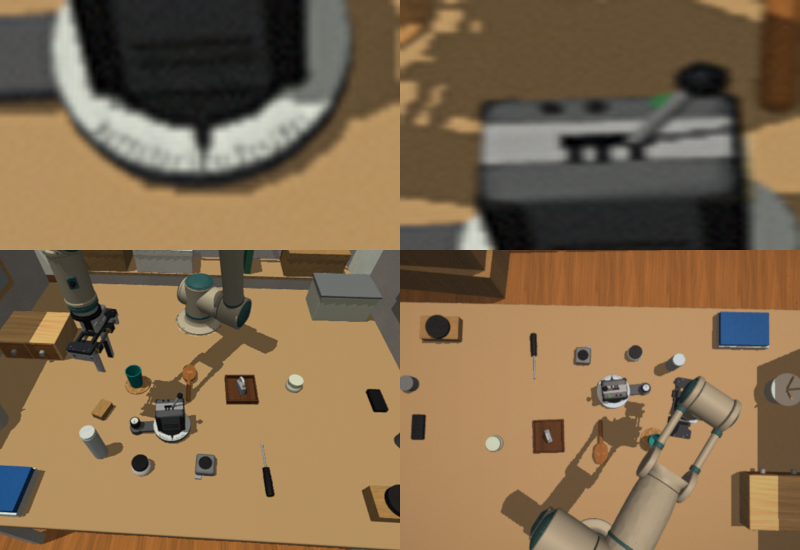

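The final picture shows the pointer on the zero line, the lever in the float notch, the cup on the coaster and the padlock in the tray. The other things stand where they were.

```bash
python3 -c "
from workcell import robot
print(robot.close_job())"
```

```text
the job is handed in; nothing more can be done
None
```

The job is handed in at about 32 s: cup on the coaster, padlock in the tray, lever in the float notch, pointer on the zero line, and nothing else seen to have moved; the first push lost its grip on the ball at the middle notch, and a second push took it through.

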